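Unlock and open the specimen chamber, move the canister to the lab jack

TASK

Pull out the spring plunger knob on the sloping cover of the test chamber, slide the cover fully open and let the plunger drop home in its second hole so that the cover is locked open. Then take the metal canister out of the chamber and stand it upright near the middle of the lab jack's plate; never let it tip over, and leave the other things on the bench where they are.

Things in the scene. Friction and masses are not known exactly. Their poses are not given: they have to be found in the camera images.
- chamber: Grey fixed test chamber, 242 (x) by 320 (y) mm, 196 mm high. Origin: middle of its underside on the bench, z up; its low front faces its own -x, towards the robot, turned by up to 0.25 rad. Its face slopes up towards its +x at 35 deg to the horizontal: outward normal (-0.574, 0, 0.819), up-slope (0.819, 0, 0.574) in its frame.
- face_mid (a point): Middle of the chamber's sloping face, at (-0.020, 0, 0.133) of the chamber's frame and with its axes. Two rails 10 mm proud of the face run along y, 84 mm up- and down-slope of this point.
- well_lip (a point): Middle of the lower lip of the well's opening, at (-0.073, -0.085, 0.096) of the chamber's frame, on the face, under the shut cover. The opening is 120 mm along y (chamber y -0.145 to -0.025) and 120 mm up the slope from here. The well's level floor is at z 0.030.
- tube_mid (a point): Middle of the axis of a fixed clear tube that lies along y over the chamber's rear, at (0.012, 0, 0.275) of its frame: 70 mm in diameter, 90 mm end flanges at y -0.125 and 0.125, thinner end caps out to y -0.183 and 0.183. It blocks a gripper coming straight down: tilt the tool about 35 deg, along the face's normal.
- cover (a joint): Slide of the aluminium cover plate (154 mm up-slope by 170 mm along y, top 8 mm above the face) along the chamber's +y: 0 = shut over the well, end stop at 0.1265 m. The plunger's hole for the open position is at 0.125 m (2 mm play either way). About 1.5 N friction, light damping. Locked while the plunger is home.
- plunger (a joint): Travel of the plunger along the face's outward normal: 0 = home (pin 10 mm deep in a hole), 0.014 m = pulled to its stop. Out by more than 10 mm it frees the cover. Its spring pulls back with 6 N at home, 11.6 N fully out; a pin let go between the holes rides on the face and drops by itself into a hole it comes over.
- knob_grip (a point): Middle of the plunger's black knob, 30 mm in diameter and 30 mm tall, its axis the face's normal; it rides on the cover. When home it is 41 mm out from the face (head 26 to 56 mm out), above an 18 mm steel barrel 20 mm high. On the slope's middle line, at chamber y -0.002 when shut, +0.123 when open.
- canister: Loose plain aluminium cylinder, 34 mm in diameter, 75 mm tall, about 0.18 kg, standing upright on the well's floor near x -0.028, y -0.085 of the chamber's frame, wholly beneath the shut cover; origin at the centre of its underside. Lift it nearly straight up by 75 mm before moving it over the lower lip.
- jack_top (a point): Centre of the top of the fixed lab jack's aluminium plate, 130 by 130 mm, 85 mm above the bench; it stands to the left or the right of the chamber's front. z up.
- iron_base: Fixed cast-iron stand base, 110 by 160 by 16 mm with a 30 mm stub, on the other side from the jack (not a task thing).
- dishes: Loose stack of three clear dishes, 90 mm in diameter, 42 mm high, origin under its middle; leave alone.
- wrench: Loose steel wrench, 170 mm, lying flat, origin beneath its middle; leave alone.
- beaker: Loose glass beaker, 70 mm wide, 80 mm high, origin under its middle; leave alone.
- jar: Loose amber jar, 60 mm wide, 70 mm high, origin under its middle; leave alone.
- marker: Loose white marker pen, 16 mm thick, about 120 mm long, lying flat; leave alone.
Things that resemble listed ones, but are neither listed nor needed, are in the scene too. What is meant by the part that bears jack_top is not blue, and is the larger of those in its own colour.

How it is judged:
By the outcome, as a careful person would: the job done as asked, in the order asked, and still so for the second after the job is handed in, with the robot touching nothing.
It also fails if it takes over 59 s, if anything falls off the work surface, if the arm or the gripper's body presses on something with over 40 N, if the wrist force passes 120 N, or if a joint passes its speed limit or range.

ROBOT

A 6-joint arm with a two-finger parallel gripper is mounted at the origin on the work surface. World frame = base frame: x ahead of the robot, y to its left, z up, the work surface at z = 0. Lengths are in m, angles in rad, forces in N, time in s.
With the tool pointing down it reaches from about 0.225 to 0.875 m from the base axis. Payload 3.4 kg.
Tool frame: the origin (TCP) lies midway between the tips of the shut fingers; the grasp point (between the pads) lies 19 mm behind it (manip.grasp_offset is the distance from the TCP to the grasp point, in m); x points along the fingers, y is the direction in which the jaws open and shut, and the axes are right-handed (so a half turn about x gives the same grasp; the last joint's range is limited). The gripper opens to 85 mm and grips with 20 to 120 N. Pads are 22 mm wide; open, the fingers measure 114 mm over their backs; the gripper's body (76 mm by 85 mm) begins 54 mm behind the grasp point. The pads swing forward as they close: fully open they stand 13 mm farther back than shut.
Start: joints at [-1.374, 0.276, 1.505, -0, 1.361, -0.121], TCP at [0.18, -0.546, 0.231] pointing down, gripper open.
Joint ranges: [-2.89, 2.89], [-0.75, 2.08], [0.22, 2.7], [-1.18, 4.32], [0.11, 2.71], [-2.7, 2.7]. Speed limits (rad/s): [2.57, 2.57, 3.14, 3.14, 3.14, 3.14].

INTERFACE

Orientations are given as a unit quaternion [w, x, y, z].
In Python, from rig import manip gives the robot as it stands.
- The arm moves only by the shell command python3 -m creep 'ROWS' [OPENING] [FORCE]. ROWS is a JSON object of lists of equal length, an entry for each row: "delta_pos": the shift along the tool's x, y, z in cm, a list of three; "dr": the turn, a rotation vector about the tool's x, y, z in rad, a list of three. In form: {"delta_pos": [[dx, dy, dz], ...], "dr": [[rx, ry, rz], ...]}. A call has 1 to 10 rows; each row is the pose to reach, as a shift and turn from the pose commanded when the call began, along the tool's axes at that moment; what a row does not reach only later rows make up. A row lasts 1/10 s, in which the tool goes at most 50 mm and 8.59 degrees, less where a joint would pass 70% of its speed; a pose out of reach is approached as far as the arm can. A call with a gripper value outside its range is refused whole. OPENING is the opening, from -1 (shut) to 1 (fully open), set as the call begins (- or left out, the last holds). The fingers move at their own pace and stop on an object; FORCE is the grip in N (left out, the last holds). Time passes only in rows, so rows that repeat a pose let the fingers close. It gives the time, the measured TCP pose, the force and the opening at its end, in the units of the state.
- manip.get_state(): the state, without advancing time (a new reading comes with each control period).
- manip.get_image(name): name is "scene" or "top" or "wrist"; returns a dict with "pixels" (400x640x3 uint8, blue, green, red), "depth" (400x640 float32, m along the optical axis (not along the pixel's ray), 0 where there is no reading), "intrinsics" (3x3 intrinsics, pixels), "rvec" (rotation vector, rad) and "tvec" (3), from world to camera coordinates, as OpenCV has them. Camera axes: x right, y down, z forward; pixel columns grow to the right and rows downward; lengths in m; the calibration is good to about 2 mm. The wrist camera is an equidistant fisheye: a pixel r from the principal point sees the ray r / f radians off the axis. A picture is of the moment at which its call begins.
- manip.sign_off(): hands the job in, once; it reports no verdict.
The state is a dict: "clock": time; "qpos": joint angles; "qd": joint speeds; "effort": joint torques, N m; "position": TCP position; "ee_rot": TCP orientation; "contact_force": force on the tool from outside, world axes, zero at the start; "moment": the same for the moment, N m; "width": finger opening in m.
Only numpy, scipy, OpenCV 4.12 (cv2) and the standard library are available. Lean on these libraries where they do the work, as an engineer would, in place of code of your own. Each camera call takes 0.05 s, during which the arm holds its last target. There are 200 camera calls.

## Working session

There is one attempt and no reset: what is moved stays moved. The work goes in short steps, Python scripts to look and compute and a shell command to move; the robot and the scene stay as the last step left them, time stands still between calls to the robot, and variables do not carry over. Pictures are saved under pics/ and viewed, about 8 in all and at most 12, crops included, and the job is handed in when it is done.

```bash
ls; mkdir -p pics; cat > h.py <<'E'
import numpy as np, cv2
from rig import manip
from scipy.spatial.transform import Rotation as R
def grab(n):
    im=manip.get_image(n); np.savez('pics/%s.npz'%n,**{k:np.asarray(v) for k,v in im.items()}); return im
def load(n): return dict(np.load('pics/%s.npz'%n))
def cloud(im):
    K=im['intrinsics'];d=im['depth'];v,u=np.mgrid[:d.shape[0],:d.shape[1]]
    p=np.stack([(u-K[0,2])/K[0,0]*d,(v-K[1,2])/K[1,1]*d,d],-1)
    Rm=R.from_rotvec(np.ravel(im['rvec'])).as_matrix()
    return (p-np.ravel(im['tvec']))@Rm
def st():
    s=manip.get_state(); return s
def rot(q): return R.from_quat([q[1],q[2],q[3],q[0]])
E
python3 - <<'E'
from h import *
a=grab('top');b=grab('scene')
cv2.imwrite('pics/top1.png',a['pixels']);cv2.imwrite('pics/scene1.png',b['pixels'])
print(st()); print(a['intrinsics'],b['intrinsics'])
E
```

```text
pics
{'clock': 0.1, 'qpos': array([-1.37397411e+00,  2.76538542e-01,  1.50600195e+00, -2.65224142e-05,
        1.36069465e+00, -1.20982234e-01]), 'qd': array([-9.44248109e-05, -7.85645336e-04, -3.05320561e-03, -2.86023013e-06,
        7.04602057e-04, -1.84619762e-03]), 'effort': array([ 9.18980513e-04, -4.17701232e+01, -2.46404690e+01, -2.08915212e-04,
        5.78489140e-03, -4.61028549e-06]), 'position': array([ 0.17958063, -0.54574679,  0.23052416]), 'ee_rot': array([-0.11131055, -0.69816663, -0.11247043,  0.69822899]), 'contact_force': array([0.41241949, 0.20014353, 0.07022165]), 'moment': array([ 0.00669415,  0.00352146, -0.02293283]), 'width': 0.08554756788415938}
[[495.59369261   0.         316.66948591]
 [  0.         495.59369261 201.33329026]
 [  0.           0.           1.        ]] [[400.48704461   0.         312.63482057]
 [  0.         400.48704461 206.48590367]
 [  0.           0.           1.        ]]
```

View pics/top1.png

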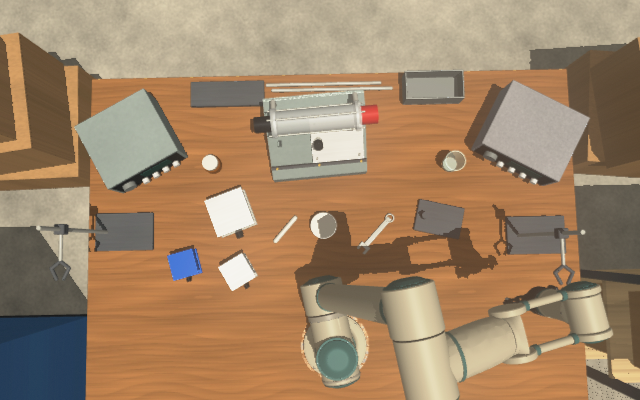

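View pics/scene1.png

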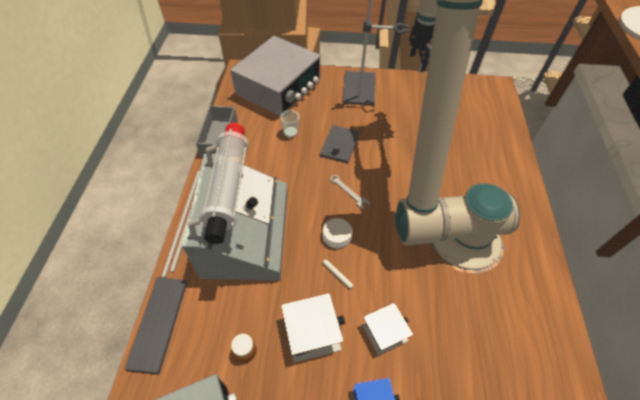

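The top view shows the chamber at (315,140), with its black knob at (318,145) and the light cover to the image's right (world −y).

Candidates for the jack plate:
- Large white plate at (230,212).
- Small white plate at (237,270).
- Blue plate at (185,263).

I choose the large white one: it isn't blue and it's the larger in its colour. The iron base at (438,217) is on the other side, which agrees.

```bash
python3 - <<'E'
from h import *
for n in ('top','scene'):
    im=load(n);P=cloud(im);px=im['pixels'].astype(int);d=im['depth']
    # face: use points by world area; normal check
    if n=='top': m=np.zeros(d.shape,bool);m[140:178,276:306]=1
    else: m=np.zeros(d.shape,bool);m[222:262,240:268]=1
    m&=d>0
    Q=P[m]
    # robust plane
    for _ in range(6):
        c=Q.mean(0);nn=np.linalg.svd(Q-c,full_matrices=False)[2][2];nn*=np.sign(nn[2]);r=(Q-c)@nn;Q=Q[abs(r)<max(.002,1.5*r.std())]
    print(n,'face n',nn,'c',c,len(Q),'yaw',np.arctan2(-nn[1],-nn[0]),'tilt',np.degrees(np.arccos(nn[2])))
    # knob
    h=(P-c)@nn
    # dark pixels
    k=(px.sum(-1)<150)&(d>0)&(h>.03)&(h<.07)&(P[...,0]>.4)&(abs(P[...,1])<.3)
    if n=='top': w=np.zeros_like(k);w[130:160,300:340]=1
    else: w=np.zeros_like(k);w[190:215,235:265]=1
    k&=w
    print('knob',k.sum(),np.median(P[k],0),P[k].min(0),P[k].max(0),'h',np.percentile(h[k],[5,50,95]))
    kt=k&(h>.05);print(' top',kt.sum(),P[kt].mean(0))
    # jack
    j=(px.min(-1)>150)&(P[...,2]>.06)&(P[...,2]<.11)
    N,l,s,c2=cv2.connectedComponentsWithStats(j.astype(np.uint8))
    for i in range(1,N):
        if s[i,4]>150:
            q=P[l==i];rc=cv2.minAreaRect((q[:,:2]*1000).astype(np.float32));print(' white',s[i],q.mean(0),rc)
E
python3 - <<'E'
from h import *
im=load('top');c=cv2.resize(im['pixels'][75:300,160:400],None,fx=2.5,fy=2.5,interpolation=cv2.INTER_CUBIC);cv2.imwrite('pics/crop1.png',c)
E
```

```text
top face n [-0.57268691 -0.0508884   0.81819318] c [0.62526915 0.1336622  0.10146368] 507 yaw 0.08862624580008897 tilt 35.09566904862398
  return _methods._mean(a, axis=axis, dtype=dtype,
  ret = um.true_divide(
Traceback (most recent call last):
ValueError: zero-size array to reduction operation minimum which has no identity
```

View pics/crop1.png

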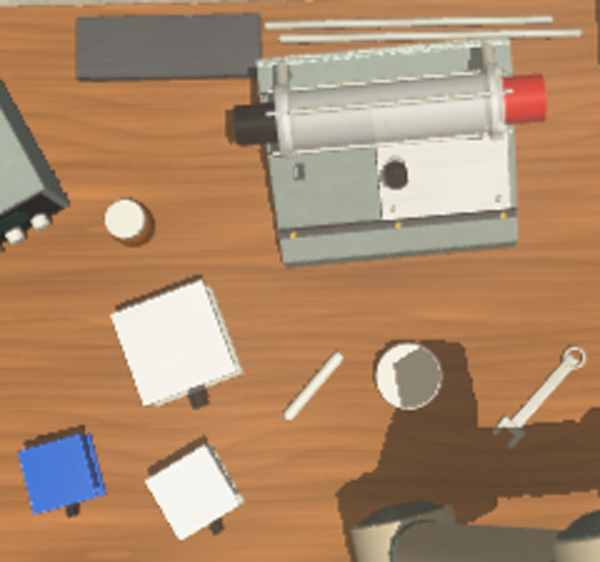

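The crop confirms the large white plate at crop (176,342), full-frame (230,212), against the small white and the blue. The knob is at crop (395,174), full-frame (318,145).

```bash
python3 - <<'E'
from h import *
im=load('top');P=cloud(im);px=im['pixels'].astype(int);d=im['depth']
y=.0886;ex=np.array([np.cos(y),np.sin(y),0]);ey=np.array([-np.sin(y),np.cos(y),0]);ez=np.array([0,0,1.])
n=-.574*ex+.819*ez;us=.819*ex+.574*ez
c=np.array([0.62526915,0.1336622,0.10146368]);h=(P-c)@n
w=np.zeros(d.shape,bool);w[130:160,305:332]=1
k=w&(px.max(-1)<90)&(d>0)
print('dark',k.sum(),'h pct',np.percentile(h[k],[5,25,50,75,95]))
t=k&(h>.045);print('top',t.sum(),P[t].mean(0),'ey',np.percentile(P[t]@ey,[2,98]),'us',np.percentile(P[t]@us,[2,98]))
K=P[t].mean(0);fm=K-n*.056+ey*.002
fm2=np.array([(P[t]@ey).mean(),0,0])
print('h of face mid at knob',(fm-c)@n,'face_mid',fm,'origin',fm+.020*ex-.133*ez)
j=(px.min(-1)>150)&(P[...,2]>.05)&(P[...,2]<.12)&(P[...,0]<.6)
N,l,s,c2=cv2.connectedComponentsWithStats(j.astype(np.uint8))
for i in range(1,N):
    if s[i,4]>150: q=P[l==i];print(' white',s[i],q.mean(0),cv2.minAreaRect((q[:,:2]*1000).astype(np.float32)))
# chamber outline edges at top
m=(P[...,2]>.03)&(P[...,2]<.2)&(P[...,0]>.5)&(P[...,0]<.9)
B=(P-fm-.020*ex)
for zlo,zhi in((.06,.1),(.1,.14)):
    mm=m&(P[...,2]>zlo)&(P[...,2]<zhi)&(abs(h)<.006)&(abs(B@ey)<.25)
    print('y extent',np.percentile((B@ey)[mm],[.5,99.5]))
mm=m&(abs(h)<.015)&(abs(B@ey)<.15);print('x low',np.percentile((B@ex)[mm],[.2,1]), 'expect -.121')
E
```

```text
dark 69 h pct [0.0345853  0.04808563 0.05250163 0.05599518 0.05876118]
top 57 [0.65215624 0.04312588 0.18042151] ey [-0.02755838 -0.00257091] us [0.62660398 0.64887725]
h of face mid at knob -0.002121133653783493 face_mid [0.68399718 0.04796227 0.13455751] origin [0.70391874 0.04973195 0.00155751]
 white [273 166  94  13 676] [0.58568186 0.05614916 0.06905676] ((586.6156616210938, 39.436065673828125), (27.89529800415039, 314.9275207519531), 3.2827467918395996)
 white [ 204  187   50   50 1525] [0.45343303 0.34317085 0.08605297] ((453.67803955078125, 343.6209411621094), (130.70425415039062, 130.92633056640625), 19.83868980407715)
 white [218 253  38  38 767] [0.25406725 0.32301193 0.06169452] ((253.9011688232422, 323.78363037109375), (91.80094909667969, 94.45481872558594), 30.18082046508789)
y extent [-0.15831627  0.15921287]
y extent [-0.15889485  0.15888636]
x low [-0.13371736 -0.13214689] expect -.121
```

```bash
cat >> h.py <<'E'
YAW=.0886; FM=np.array([.684,.048,.1335])
def axes(y=None):
    y=YAW if y is None else y
    ex=np.array([np.cos(y),np.sin(y),0]);ey=np.array([-np.sin(y),np.cos(y),0]);ez=np.array([0,0,1.])
    return ex,ey,ez,-.5736*ex+.8192*ez,.8192*ex+.5736*ez
def goal(p,sgn=1,tilt=35):
    """delta (cm) and dr in the tool axes to put the TCP at p, tool tilted along face normal"""
    ex,ey,ez,n,us=axes();t=np.radians(tilt)
    x=np.sin(t)*ex-np.cos(t)*ez;yy=sgn*ey
    G=R.from_matrix(np.stack([x,yy,np.cross(x,yy)],1))
    s=manip.get_state();T=rot(s['ee_rot'])
    d=T.inv().apply(np.asarray(p)-s['position'])*100
    print('delta_cm',d.round(2),'dr',(T.inv()*G).as_rotvec().round(4),'| pos',s['position'].round(4),'q',s['qpos'].round(2),'F',s['contact_force'].round(1),'w',round(s['width'],4),'t',s['clock'])
E
python3 - <<'E'
from h import *
ex,ey,ez,n,us=axes()
p=FM+.20*n-.002*ey;print(p)
goal(p,1);goal(p,-1)
E
```

```text
[0.56990695 0.03585695 0.29734   ]
delta_cm [ -6.6  -43.06 -55.25] dr [-2.7865 -0.1034  0.8786] | pos [ 0.1796 -0.5457  0.2305] q [-1.37  0.28  1.51 -0.    1.36 -0.12] F [0.4 0.2 0.1] w 0.0855 t 0.1
delta_cm [ -6.6  -43.06 -55.25] dr [0.2215 0.6082 0.0716] | pos [ 0.1796 -0.5457  0.2305] q [-1.37  0.28  1.51 -0.    1.36 -0.12] F [0.4 0.2 0.1] w 0.0855 t 0.1
```

```bash
python3 -m creep '{"delta_pos":[[-6.6,-43.1,-55.2],[-6.6,-43.1,-55.2],[-6.6,-43.1,-55.2],[-6.6,-43.1,-55.2],[-6.6,-43.1,-55.2],[-6.6,-43.1,-55.2],[-6.6,-43.1,-55.2],[-6.6,-43.1,-55.2],[-6.6,-43.1,-55.2],[-6.6,-43.1,-55.2]],"dr":[[0.22,0.61,0.07],[0.22,0.61,0.07],[0.22,0.61,0.07],[0.22,0.61,0.07],[0.22,0.61,0.07],[0.22,0.61,0.07],[0.22,0.61,0.07],[0.22,0.61,0.07],[0.22,0.61,0.07],[0.22,0.61,0.07]]}'
python3 - <<'E'
from h import *
ex,ey,ez,n,us=axes()
goal(FM+.20*n-.002*ey,-1)
E
```

```text
clock: 1.1
position: [0.4568, -0.131, 0.2784]
ee_rot: [0.021, 0.887, 0.039, -0.46]
contact_force: [1.4, -1.4, -0.3]
width: 0.0856
delta_cm [  5.78 -15.61 -11.52] dr [ 0.0008 -0.0024 -0.0004] | pos [ 0.4568 -0.131   0.2784] q [-0.78 -0.17  2.03  0.58  0.93  0.43] F [ 1.4 -1.4 -0.3] w 0.0856 t 1.1
```

```bash
python3 -m creep '{"delta_pos":[[5.8,-15.6,-11.5],[5.8,-15.6,-11.5],[5.8,-15.6,-11.5],[5.8,-15.6,-11.5],[5.8,-15.6,-11.5],[5.8,-15.6,-11.5],[5.8,-15.6,-11.5]],"dr":[[0,0,0],[0,0,0],[0,0,0],[0,0,0],[0,0,0],[0,0,0],[0,0,0]]}'
python3 - <<'E'
from h import *
ex,ey,ez,n,us=axes()
goal(FM+.20*n-.002*ey,-1)
im=grab('wrist');cv2.imwrite('pics/w1.png',im['pixels']);print(im['intrinsics'],im['rvec'],im['tvec'])
E
```

```text
clock: 1.8
position: [0.5685, 0.0336, 0.2958]
ee_rot: [0.021, 0.886, 0.04, -0.461]
contact_force: [0.0, 0.4, 0.5]
width: 0.0853
delta_cm [-0.03 -0.21 -0.21] dr [0.0014 0.0002 0.0005] | pos [0.5685 0.0336 0.2958] q [-0.15 -0.06  1.9   0.21  0.71  1.21] F [0.  0.4 0.5] w 0.0853 t 1.8
[[309.70691629   0.         312.97624957]
 [  0.         309.70691629 196.90693405]
 [  0.           0.           1.        ]] [ 2.12715451 -1.94389127  0.32164795] [-0.01879811  0.66287852  0.25386923]
```

View pics/w1.png

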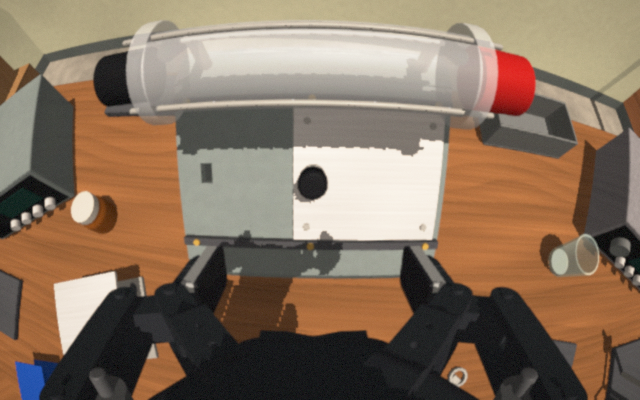

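The wrist view shows the knob at (312,181), the cover's left edge at column 294, and the open-position hole at (206,172). Next I'll refine the chamber pose from this depth image.

```bash
cat >> h.py <<'E'
def fcloud(im):
    K=im['intrinsics'];d=im['depth'];v,u=np.mgrid[:d.shape[0],:d.shape[1]]
    a=(u-K[0,2])/K[0,0];b=(v-K[1,2])/K[1,1];r=np.hypot(a,b)+1e-9;s=np.tan(r)/r
    p=np.stack([a*s*d,b*s*d,d],-1)
    return (p-np.ravel(im['tvec']))@R.from_rotvec(np.ravel(im['rvec'])).as_matrix()
E
python3 - <<'E'
from h import *
im=load('wrist');P=fcloud(im);px=im['pixels'].astype(int);d=im['depth']
def plane(sl):
    Q=P[sl][d[sl]>0]
    for _ in range(5):
        c=Q.mean(0);nn=np.linalg.svd(Q-c,full_matrices=False)[2][2];nn*=np.sign(nn[2]);r=(Q-c)@nn;Q=Q[abs(r)<max(.0015,2*r.std())]
    return c,nn,len(Q)
c,nf,N=plane(np.s_[190:235,195:285]);print('face',c,nf,N,np.arctan2(-nf[1],-nf[0]),np.degrees(np.arccos(nf[2])))
c2,n2,N=plane(np.s_[160:220,340:430]);print('cover',c2,n2,N,np.arctan2(-n2[1],-n2[0]),np.degrees(np.arccos(n2[2])))
y=np.arctan2(-(nf+n2)[1],-(nf+n2)[0]);ex,ey,ez,n,us=axes(y);print('yaw',y,'cover height',(c2-c)@n)
w=np.zeros(d.shape,bool);w[155:208,290:335]=1
h=(P-c)@n
k=w&(d>0)&(h>.045)&(h<.065);print(k.sum(),'h',np.percentile(h[k],[5,50,95]))
for a,e in(('ey',ey),('us',us)):
    v=P[k]@e;print(a,np.percentile(v,[1,50,99]),'mid',(np.percentile(v,1)+np.percentile(v,99))/2)
def mid(e): v=P[k]@e; return (np.percentile(v,1)+np.percentile(v,99))/2
K=ey*mid(ey)+us*mid(us)+n*(c@n)  # foot of knob on face
fm=K+.002*ey;print('face_mid',fm,'z expect .133')
# wooden bench level / outline of the front edge
B=P-fm
f=(abs(h)<.004)&(d>0)&(abs(B@ey)<.17)&(B@us<0);print('us low',np.percentile((B@us)[f],[.5,2]),'expect -.123; y',np.percentile((B@ey)[f],[.3,99.7]))
E
```

```text
face [0.63587363 0.12711109 0.10648534] [-0.57331719 -0.0423227   0.81823969] 3866 0.07368707614374426 35.09103376436669
cover [ 0.67025745 -0.04012627  0.1315722 ] [-0.57159209 -0.04312193  0.81940404] 5172 0.07529914679291091 34.97481971828672
yaw 0.07449194545787105 cover height 0.00802249949941739
759 h [0.05186635 0.05559714 0.05694643]
ey [-0.02160647 -0.00785384  0.00651091] mid -0.00754778252035136
us [0.62288795 0.63756425 0.65056703] mid 0.6367274863593309
face_mid [0.68183382 0.04532207 0.13427878] z expect .133
us low [-0.23679178 -0.23270296] expect -.123; y [-0.15948505  0.15899064]
```

```bash
sed -i 's/^YAW=.*/YAW=.0745; FM=np.array([.6818,.0453,.1338])/' h.py
python3 - <<'E'
from h import *
ex,ey,ez,n,us=axes()
goal(FM+.10*n-.002*ey,-1)
goal(FM+.018*n-.002*ey,-1)
E
```

```text
delta_cm [ 9.82 -0.13 -0.02] dr [ 0.0116 -0.0003  0.0076] | pos [0.5686 0.0328 0.296 ] q [-0.15 -0.06  1.9   0.21  0.71  1.21] F [ 0.8  0.3 -0.3] w 0.0854 t 1.85
delta_cm [18.02 -0.06 -0.02] dr [ 0.0116 -0.0003  0.0076] | pos [0.5686 0.0328 0.296 ] q [-0.15 -0.06  1.9   0.21  0.71  1.21] F [ 0.8  0.3 -0.3] w 0.0854 t 1.85
```

```bash
python3 -m creep '{"delta_pos":[[5,-0.1,0],[9.8,-0.1,0],[9.8,-0.1,0],[12,-0.1,0],[14,-0.1,0],[16,-0.1,0],[17,-0.1,0],[18,-0.1,0],[18,-0.1,0],[18,-0.1,0]],"dr":[[0.012,0,0.008],[0.012,0,0.008],[0.012,0,0.008],[0.012,0,0.008],[0.012,0,0.008],[0.012,0,0.008],[0.012,0,0.008],[0.012,0,0.008],[0.012,0,0.008],[0.012,0,0.008]]}' 0.3
python3 - <<'E'
from h import *
ex,ey,ez,n,us=axes()
goal(FM+.018*n-.002*ey,-1)
im=grab('wrist');cv2.imwrite('pics/w2.png',im['pixels'][100:400,120:520])
E
```

```text
clock: 2.85
position: [0.6725, 0.044, 0.1503]
ee_rot: [0.017, 0.887, 0.033, -0.46]
contact_force: [-0.2, 0.7, 0.2]
width: 0.0555
delta_cm [0.09 0.14 0.17] dr [ 0.0008 -0.0026  0.0003] | pos [0.6725 0.044  0.1503] q [-0.09  0.25  1.96  0.29  0.34  1.17] F [-0.2  0.7  0.2] w 0.0555 t 2.85
```

View pics/w2.png

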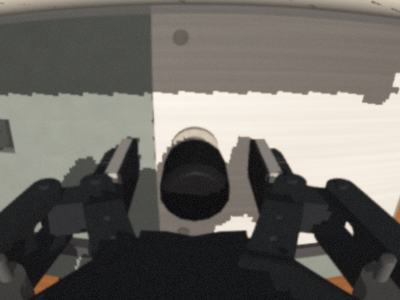

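The knob sits between the fingers, roughly centred (crop columns 161–228, fingers at 138 and 248). Closing on it.

```bash
python3 -m creep '{"delta_pos":[[0,0.1,0.1],[0,0.1,0.1],[0,0.1,0.1],[0,0.1,0.1],[0,0.1,0.1],[0,0.1,0.1],[0,0.1,0.1],[0,0.1,0.1]],"dr":[[0,0,0],[0,0,0],[0,0,0],[0,0,0],[0,0,0],[0,0,0],[0,0,0],[0,0,0]]}' -1 70
python3 - <<'E'
from h import *
ex,ey,ez,n,us=axes()
goal(FM+.018*n-.002*ey,-1)
F=st()['contact_force'];print('n,ey,us',F@n,F@ey,F@us)
E
```

```text
clock: 3.7
position: [0.6715, 0.0435, 0.1499]
ee_rot: [0.018, 0.887, 0.034, -0.46]
contact_force: [-5.5, -1.3, 6.2]
width: 0.0285
delta_cm [0.12 0.1  0.07] dr [ 0.0018 -0.0028  0.0007] | pos [0.6715 0.0435 0.1499] q [-0.09  0.25  1.96  0.29  0.34  1.16] F [-5.5 -1.3  6.2] w 0.0285 t 3.7
n,ey,us 8.283365346778806 -0.8449923641968277 -1.0670142860693543
```

```bash
python3 -m creep '{"delta_pos":[[-0.3,0,0],[-0.6,0,0],[-0.9,0,0],[-1.2,0,0],[-1.3,0,0],[-1.3,0,0],[-1.3,0,0]],"dr":[[0,0,0],[0,0,0],[0,0,0],[0,0,0],[0,0,0],[0,0,0],[0,0,0]]}'
python3 - <<'E'
from h import *
ex,ey,ez,n,us=axes()
goal(FM+.018*n-.002*ey,-1)
F=st()['contact_force'];print('n,ey,us',F@n,F@ey,F@us)
E
```

```text
clock: 4.4
position: [0.665, 0.043, 0.1589]
ee_rot: [0.017, 0.887, 0.034, -0.461]
contact_force: [7.8, 1.1, -6.9]
width: 0.028
delta_cm [1.23 0.09 0.06] dr [ 0.0011 -0.0018  0.0008] | pos [0.665  0.043  0.1589] q [-0.09  0.23  1.96  0.28  0.36  1.17] F [ 7.8  1.1 -6.9] w 0.028 t 4.4
n,ey,us -10.165130726431274 0.5387396013046818 2.478958913130435
```

```bash
python3 -m creep '{"delta_pos":[[-0.2,0,0],[-0.2,-1,0],[-0.2,-2.5,0],[-0.2,-4,0],[-0.2,-5.5,0],[-0.2,-7,0],[-0.2,-8.5,0],[-0.2,-9.5,0],[-0.2,-10,0],[-0.2,-10,0]],"dr":[[0,0,0],[0,0,0],[0,0,0],[0,0,0],[0,0,0],[0,0,0],[0,0,0],[0,0,0],[0,0,0],[0,0,0]]}'
python3 - <<'E'
from h import *
ex,ey,ez,n,us=axes()
goal(FM+.018*n+.123*ey,-1)
F=st()['contact_force'];print('n,ey,us',F@n,F@ey,F@us)
E
```

```text
clock: 5.4
position: [0.6565, 0.1436, 0.1606]
ee_rot: [0.018, 0.887, 0.034, -0.46]
contact_force: [8.1, 2.6, -8.7]
width: 0.0282
delta_cm [ 1.42 -2.31  0.06] dr [ 0.0019 -0.0023  0.0017] | pos [0.6565 0.1436 0.1606] q [ 0.13  0.24  1.94 -0.08  0.35  1.69] F [ 8.1  2.6 -8.7] w 0.0282 t 5.4
n,ey,us -11.853418019176111 2.031960538089856 1.8194377410056102
```

```bash
python3 -m creep '{"delta_pos":[[0,-1,0],[0,-2,0],[0,-2.4,0],[0,-2.4,0],[0,-2.4,0]],"dr":[[0,0,0],[0,0,0],[0,0,0],[0,0,0],[0,0,0]]}'
python3 - <<'E'
from h import *
ex,ey,ez,n,us=axes()
goal(FM+.018*n+.123*ey,-1)
F=st()['contact_force'];print('n,ey,us',F@n,F@ey,F@us)
E
```

```text
clock: 5.9
position: [0.6547, 0.1671, 0.1606]
ee_rot: [0.017, 0.887, 0.034, -0.46]
contact_force: [8.2, 1.7, -8.4]
width: 0.0283
delta_cm [1.42 0.05 0.07] dr [ 0.0014 -0.0024  0.0015] | pos [0.6547 0.1671 0.1606] q [ 0.18  0.25  1.93 -0.17  0.36  1.81] F [ 8.2  1.7 -8.4] w 0.0283 t 5.9
n,ey,us -11.694284977771712 1.0396498942396757 1.985473555780109
```

```bash
python3 -m creep '{"delta_pos":[[0.4,0,0],[0.8,0,0],[1.2,0,0],[1.5,0,0],[1.5,0,0],[1.5,0,0]],"dr":[[0,0,0],[0,0,0],[0,0,0],[0,0,0],[0,0,0],[0,0,0]]}'
python3 - <<'E'
from h import *
ex,ey,ez,n,us=axes()
goal(FM+.018*n+.123*ey,-1)
F=st()['contact_force'];print('n,ey,us',F@n,F@ey,F@us)
E
```

```text
clock: 6.5
position: [0.6623, 0.1676, 0.1499]
ee_rot: [0.017, 0.887, 0.034, -0.46]
contact_force: [-4.4, 2.3, 4.5]
width: 0.0281
delta_cm [0.11 0.04 0.08] dr [ 0.0014 -0.0031  0.0013] | pos [0.6623 0.1676 0.1499] q [ 0.18  0.27  1.93 -0.18  0.34  1.82] F [-4.4  2.3  4.5] w 0.0281 t 6.5
n,ey,us 6.09114439728923 2.5850605040810746 -0.9148929853687645
```

The depth is back at the home reading. I'll release, back off and check.

```bash
python3 -m creep '{"delta_pos":[[0,0,0],[0,0,0],[0,0,0],[0,0,0],[-3,0,0],[-7,0,0],[-12,0,0],[-15,2,0],[-15,6,0],[-15,6,0]],"dr":[[0,0,0],[0,0,0],[0,0,0],[0,0,0],[0,0,0],[0,0,0],[0,0,0],[0,0,0],[0,0,0],[0,0,0]]}' 0.3
python3 - <<'E'
from h import *
ex,ey,ez,n,us=axes()
im=grab('wrist');cv2.imwrite('pics/w3.png',im['pixels'])
P=fcloud(im);px=im['pixels'].astype(int);d=im['depth'];B=P-FM
h=B@n;k=(h>.045)&(h<.075)&(px.max(-1)<70)&(abs(B@us)<.03)&(abs(B@ey-.12)<.04)
print(k.sum(),np.percentile(h[k],[5,50,95]),'ey',np.percentile((B@ey)[k],[1,99]),'us',np.percentile((B@us)[k],[1,99]))
# canister top: height .105 above bench -> FM z .133
top=(abs(P[...,2]-.105)<.006)&(abs(B@ey+.085)<.045)&(abs((B@ex)+.008)<.045)
q=P[top];print(top.sum(),'z',np.median(q[:,2]),'mid',[(np.percentile(q@e,2)+np.percentile(q@e,98))/2-FM@e for e in(ex,ey)],[np.ptp(np.percentile(q@e,[2,98])) for e in(ex,ey)])
E
```

```text
clock: 7.5
position: [0.5812, 0.0972, 0.2736]
ee_rot: [0.017, 0.888, 0.031, -0.459]
contact_force: [0.4, 0.5, -0.2]
width: 0.0556
812 [0.05033347 0.05589491 0.05726872] ey [0.10777804 0.13459722] us [-0.01241122  0.01442343]
592 z 0.10553337757591384 mid [np.float64(-0.008439467822777713), np.float64(-0.0761229333927811)] [np.float64(0.030252766566436384), np.float64(0.03001841006606465)]
```

View pics/w3.png

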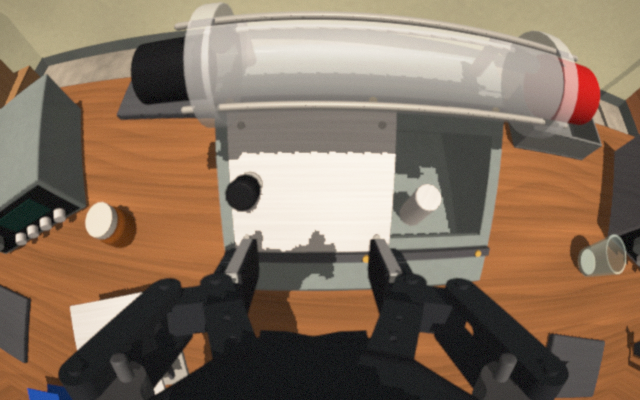

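The knob head is at 56 mm above the face and y ≈ 0.121, so the plunger is home in the open hole. The canister top shows at pixel (426,198), the knob at (243,191), and the well is exposed. Next I'll measure the cover edge for finger clearance and view from above the canister.

```bash
python3 - <<'E'
from h import *
ex,ey,ez,n,us=axes()
im=load('wrist');P=fcloud(im);B=P-FM;h=B@n
c=(abs(h-.008)<.003)&(abs(B@us)<.05);print('cover ey',np.percentile((B@ey)[c],[1,99]))
q=P-FM
# canister side/top as seen: all points inside well above floor
m=(P[...,2]>.045)&(P[...,2]<.108)&(abs(B@ey+.076)<.03)&(abs(B@ex+.008)<.035)&(h<-.01)
print('can ey all',np.percentile((B@ey)[m],[1,99]),m.sum())
can=FM-.0084*ex-.0765*ey;can[2]=.085
tcp=can-n*.019; print('tcp',tcp)
goal(tcp+.12*n,-1);goal(tcp,-1)
E
```

```text
cover ey [-0.02367261  0.51888072]
can ey all [-0.09138211 -0.06038419] 1017
tcp [ 0.68998545 -0.03080184  0.0694352 ]
delta_cm [10.33 13.7   3.52] dr [-0.0023 -0.003  -0.0015] | pos [0.5809 0.0985 0.2724] q [ 0.04 -0.01  1.91  0.03  0.62  1.52] F [ 0.2 -0.1  0.5] w 0.0557 t 7.55
delta_cm [22.33 13.68  3.55] dr [-0.0023 -0.003  -0.0015] | pos [0.5809 0.0985 0.2724] q [ 0.04 -0.01  1.91  0.03  0.62  1.52] F [ 0.2 -0.1  0.5] w 0.0557 t 7.55
```

```bash
python3 -m creep '{"delta_pos":[[0,5,1],[0,10,2.5],[3,13.7,3.5],[7,13.7,3.5],[10.3,13.7,3.5],[10.3,13.7,3.5],[10.3,13.7,3.5]],"dr":[[0,0,0],[0,0,0],[0,0,0],[0,0,0],[0,0,0],[0,0,0],[0,0,0]]}' 0.1
python3 - <<'E'
from h import *
ex,ey,ez,n,us=axes()
im=grab('wrist');cv2.imwrite('pics/w4.png',im['pixels'][100:400,120:520])
P=fcloud(im);B=P-FM
top=(abs(P[...,2]-.105)<.004)&(abs(B@ey+.076)<.03)&(abs((B@ex)+.008)<.03)
q=P[top];m=[(np.percentile(q@e,1)+np.percentile(q@e,99))/2-FM@e for e in(ex,ey)];print(top.sum(),m,[np.ptp(np.percentile(q@e,[1,99])) for e in(ex,ey)])
can=FM-.0084*ex-.0765*ey;can[2]=.081
goal(can-n*.019,-1)
can=FM+m[0]*ex+m[1]*ey;can[2]=.081
goal(can-n*.019,-1)
E
```

```text
clock: 8.25
position: [0.6215, -0.0325, 0.1659]
ee_rot: [0.017, 0.886, 0.035, -0.462]
contact_force: [-0.3, -0.4, 0.3]
width: 0.0473
1450 [np.float64(-0.008487363428459238), np.float64(-0.07718975314678264)] [np.float64(0.030812242934835532), np.float64(0.030395236296348493)]
delta_cm [12.26  0.35  0.28] dr [ 0.0023 -0.0014  0.0018] | pos [ 0.6218 -0.0326  0.1673] q [-0.29  0.16  2.03  0.52  0.42  0.79] F [-1.  -0.6 -0.3] w 0.0468 t 8.3
delta_cm [12.25  0.42  0.29] dr [ 0.0023 -0.0014  0.0018] | pos [ 0.6218 -0.0326  0.1673] q [-0.29  0.16  2.03  0.52  0.42  0.79] F [-1.  -0.6 -0.3] w 0.0468 t 8.3
```

View pics/w4.png

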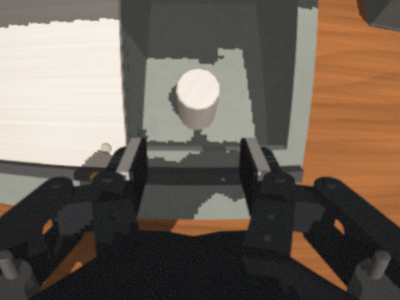

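The canister is at crop (197,90), centred between the fingers (135 and 260), and the fingers clear the opening. Descending.

```bash
python3 -m creep '{"delta_pos":[[0,0.3,0.2],[3,0.4,0.2],[6,0.4,0.2],[8.5,0.4,0.2],[10.5,0.4,0.2],[11.5,0.4,0.2],[12.2,0.4,0.2],[12.2,0.4,0.2],[12.2,0.4,0.2],[12.2,0.4,0.2]],"dr":[[0,0,0],[0,0,0],[0,0,0],[0,0,0],[0,0,0],[0,0,0],[0,0,0],[0,0,0],[0,0,0],[0,0,0]]}'
python3 - <<'E'
from h import *
ex,ey,ez,n,us=axes()
can=FM-.0085*ex-.077*ey;can[2]=.081
goal(can-n*.019,-1)
im=grab('wrist');cv2.imwrite('pics/w5.png',im['pixels'][100:400,120:520])
E
```

```text
clock: 9.3
position: [0.6925, -0.0354, 0.0694]
ee_rot: [0.019, 0.888, 0.031, -0.458]
contact_force: [0.8, -7.2, 0.3]
width: 0.0465
delta_cm [ 0.19 -0.42  0.41] dr [ 0.0014 -0.0081 -0.0058] | pos [ 0.6925 -0.0354  0.0694] q [-0.25  0.39  2.01  0.91  0.23  0.41] F [ 0.8 -7.2  0.3] w 0.0465 t 9.3
```

View pics/w5.png

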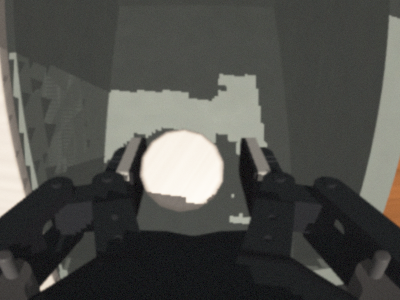

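Sideways force of −7 N: a finger link probably grazes the opening's edge. I'll back out 8 mm and recheck.

```bash
python3 -m creep '{"delta_pos":[[-0.4,0,0],[-0.8,0,0],[-0.8,0,0],[-0.8,0,0]],"dr":[[0,0,0],[0,0,0],[0,0,0],[0,0,0]]}'
python3 - <<'E'
from h import *
ex,ey,ez,n,us=axes()
can=FM-.0085*ex-.077*ey;can[2]=.081
goal(can-n*.011,-1); print(st()['moment'],(st()['position']-FM)@ey)
E
```

```text
clock: 9.75
position: [0.6864, -0.0336, 0.0748]
ee_rot: [0.018, 0.888, 0.033, -0.459]
contact_force: [-2.8, -5.8, 3.5]
width: 0.047
delta_cm [ 0.18 -0.2   0.24] dr [ 0.0018 -0.005  -0.0014] | pos [ 0.6864 -0.0336  0.0748] q [-0.25  0.38  2.02  0.87  0.24  0.45] F [-2.8 -5.8  3.5] w 0.047 t 9.75
[-0.24717515  0.22852969 -0.25070381] -0.07898583361952666
```

```bash
python3 -m creep '{"delta_pos":[[-0.2,0,0.2],[-0.2,0,0.2],[-0.2,0,0.2],[-0.2,0,0.2],[-0.2,0,0.2],[-0.2,0,0.2]],"dr":[[0,0,0],[0,0,0],[0,0,0],[0,0,0],[0,0,0],[0,0,0]]}' -1 40
python3 - <<'E'
from h import *
ex,ey,ez,n,us=axes()
can=FM-.0085*ex-.077*ey;can[2]=.081
goal(can-n*.011,-1); print(st()['moment'],(st()['position']-FM)@ey)
im=grab('wrist');cv2.imwrite('pics/w6.png',im['pixels'][100:400,120:520])
E
```

```text
clock: 10.35
position: [0.6834, -0.0321, 0.0744]
ee_rot: [0.018, 0.887, 0.034, -0.46]
contact_force: [-2.5, 1.0, 6.9]
width: 0.0326
delta_cm [ 0.31 -0.03 -0.02] dr [ 0.0021 -0.0032  0.0018] | pos [ 0.6834 -0.0321  0.0744] q [-0.25  0.37  2.02  0.88  0.24  0.44] F [-2.5  1.   6.9] w 0.0326 t 10.35
[ 0.12919478 -0.06096663  0.09250238] -0.07731027089399692
```

View pics/w6.png

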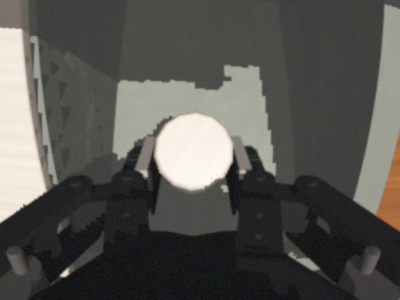

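Gripped centrally (canister at crop (194,150) between both pads), and the side force is gone. Lifting straight up.

```bash
python3 -m creep '{"delta_pos":[[-0.4,0,-0.3],[-1.2,0,-0.86],[-2.05,0,-1.43],[-3.28,0,-2.29],[-4.5,0,-3.15],[-5.7,0,-3.9],[-6.9,0,-4.4],[-7.6,0,-4.5],[-7.6,0,-4.5],[-7.6,0,-4.5]],"dr":[[0,0,0],[0,0,0],[0,0,0],[0,0,0],[0,0,0],[0,0,0],[0,0,0],[0,0,0],[0,0,0],[0,0,0]]}' -1 60
python3 - <<'E'
from h import *
ex,ey,ez,n,us=axes()
goal(FM,-1)
im=grab('scene');cv2.imwrite('pics/s2.png',cv2.resize(im['pixels'][110:310,170:370],None,fx=2.5,fy=2.5))
im=grab('wrist');P=fcloud(im);B=P-FM
g=st()['position']+n*.019
m=(np.linalg.norm(P-g,axis=-1)<.06);q=P[m&(im['pixels'].min(-1)>100)];print('bright near',len(q),q.min(0),q.max(0),'grasp',g)
E
```

```text
clock: 11.4
position: [0.6752, -0.0329, 0.1602]
ee_rot: [0.017, 0.886, 0.034, -0.462]
contact_force: [-0.1, 0.4, -2.1]
width: 0.0322
delta_cm [ 2.89 -7.75  0.49] dr [0.0013 0.0005 0.0019] | pos [ 0.6752 -0.0329  0.1602] q [-0.25  0.24  1.93  0.47  0.42  0.86] F [-0.1  0.4 -2.1] w 0.0322 t 11.4
bright near 5647 [ 0.6352197  -0.0764548   0.12280453] [0.68898477 0.01287729 0.2270647 ] grasp [ 0.66456452 -0.03389326  0.17559417]
```

View pics/s2.png

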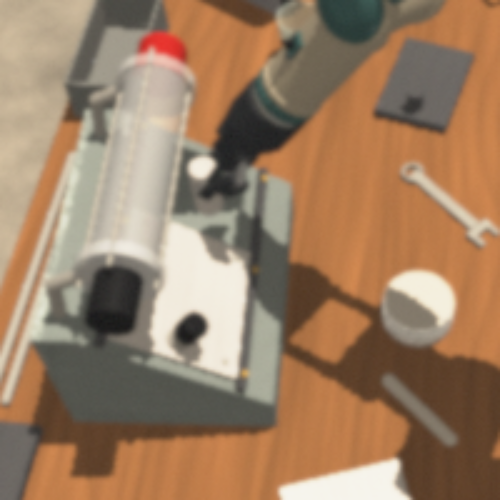

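The canister is held, lifted about 86 mm, bottom at z ≈ 0.116. Carrying it back over the lip towards the robot, then left to the jack.

```bash
python3 -m creep '{"delta_pos":[[-0.8,0,0],[-2.5,0,0],[-4,0,1.2],[-5.5,0,3],[-7,0,5],[-8.5,0,7.2],[-10,0,9.4],[-11.2,0,11],[-11.6,0,11.4],[-11.6,0,11.4]],"dr":[[0,0,0],[0,0,0],[0,0,0],[0,0,0],[0,0,0],[0,0,0],[0,0,0],[0,0,0],[0,0,0],[0,0,0]]}'
python3 - <<'E'
from h import *
ex0,_,ez,_,_=axes()
import h
s=st();T=rot(s['ee_rot']);x=T.apply([1,0,0]);hx=x*[1,1,0];hx/=np.linalg.norm(hx)
print('tilt',np.degrees(np.arccos(-x[2])))
yaw=np.arctan2(hx[1],hx[0]);print(yaw)
h.YAW=.0745+.6;e=axes(h.YAW)[0]
J=np.array([.4537,.3436,0])
tcp=J+.0044*e;tcp[2]=.085+.044+.05
goal(tcp,-1)
E
```

```text
clock: 12.5
position: [0.5165, -0.0459, 0.1914]
ee_rot: [0.018, 0.887, 0.033, -0.46]
contact_force: [-0.4, 0.1, -2.0]
width: 0.0325
tilt 35.16861170591168
0.07394029092122334
delta_cm [ -0.73 -39.56   3.13] dr [-0.4902 -0.0026 -0.3452] | pos [ 0.5165 -0.0459  0.1914] q [-0.42 -0.03  2.17  0.58  0.52  0.64] F [-0.4  0.1 -2. ] w 0.0325 t 12.5
```

```bash
python3 -m creep '{"delta_pos":[[0,-1,0.1],[-0.1,-4,0.3],[-0.1,-8,0.6],[-0.2,-12,0.9],[-0.3,-16,1.2],[-0.4,-20,1.6],[-0.4,-24,1.9],[-0.5,-28,2.2],[-0.6,-32,2.5],[-0.7,-35,2.8]],"dr":[[0,0,0],[-0.05,0,-0.035],[-0.1,0,-0.07],[-0.15,0,-0.105],[-0.2,0,-0.14],[-0.25,0,-0.176],[-0.3,0,-0.211],[-0.35,0,-0.246],[-0.4,0,-0.282],[-0.45,0,-0.317]]}'
python3 - <<'E'
import h;from h import *
h.YAW=.0745+.6;e=axes(h.YAW)[0]
tcp=np.array([.4537,.3436,0])+.0044*e;tcp[2]=.085+.044+.03
goal(tcp,-1)
E
```

```text
clock: 13.5
position: [0.4638, 0.3046, 0.1809]
ee_rot: [0.143, 0.844, 0.276, -0.438]
contact_force: [0.4, -0.6, -1.2]
width: 0.0321
delta_cm [ 2.9  -3.76 -0.31] dr [-0.0358 -0.0033 -0.0247] | pos [0.4638 0.3046 0.1809] q [0.35 0.04 2.13 0.42 0.41 0.95] F [ 0.4 -0.6 -1.2] w 0.0321 t 13.5
```

```bash
python3 -m creep '{"delta_pos":[[0.5,-1.5,0],[1.2,-3,-0.1],[2.2,-3.8,-0.2],[2.9,-3.8,-0.3],[2.9,-3.8,-0.3],[2.9,-3.8,-0.3]],"dr":[[-0.02,0,-0.012],[-0.036,0,-0.025],[-0.036,0,-0.025],[-0.036,0,-0.025],[-0.036,0,-0.025],[-0.036,0,-0.025]]}'
python3 - <<'E'
import h;from h import *
h.YAW=.0745+.6;e=axes(h.YAW)[0]
tcp=np.array([.4537,.3436,0])+.0044*e;tcp[2]=.085+.044
goal(tcp,-1)
ims=[grab('scene')]
P=cloud(ims[0]);c=np.array([.4537,.3436]);px=ims[0]['pixels'];r=np.hypot(*(P[...,:2]-c).transpose(2,0,1))
cv2.imwrite('pics/s3.png',cv2.resize(px[220:400,220:420],None,fx=3,fy=3))
E
```

```text
clock: 14.1
position: [0.4571, 0.3435, 0.1583]
ee_rot: [0.151, 0.838, 0.292, -0.435]
contact_force: [1.0, -0.1, -1.8]
width: 0.032
delta_cm [ 2.5  -0.22  1.54] dr [-0.0038 -0.0019 -0.0024] | pos [0.4571 0.3435 0.1583] q [0.44 0.1  2.14 0.42 0.33 0.98] F [ 1.  -0.1 -1.8] w 0.032 t 14.1
```

View pics/s3.png

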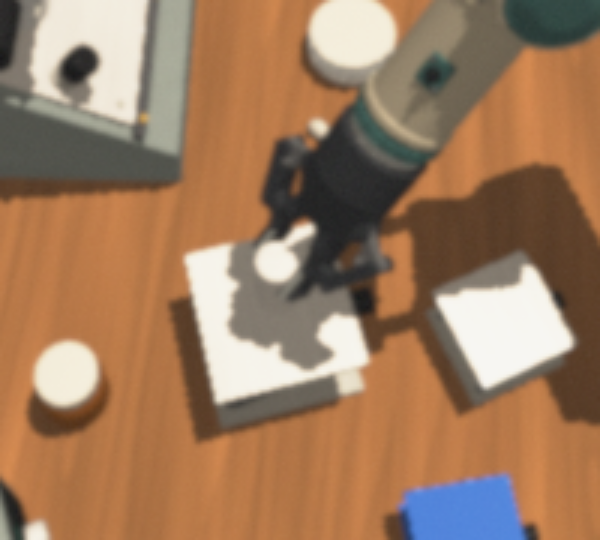

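The canister (crop (278,262)) is over the large white plate, and the height parallax fits. Lowering gently.

```bash
python3 -m creep '{"delta_pos":[[0.4,-0.1,0.3],[0.9,-0.2,0.6],[1.4,-0.2,0.9],[1.8,-0.2,1.1],[2.05,-0.2,1.27],[2.2,-0.2,1.37],[2.3,-0.2,1.42],[2.3,-0.2,1.42]],"dr":[[0,0,0],[0,0,0],[0,0,0],[0,0,0],[0,0,0],[0,0,0],[0,0,0],[0,0,0]]}'
python3 - <<'E'
import h;from h import *
h.YAW=.0745+.6;e=axes(h.YAW)[0]
tcp=np.array([.4537,.3436,0])+.0044*e;tcp[2]=.085+.044
goal(tcp,-1)
P=cloud(grab('scene'))
b=P[(np.hypot(P[...,0]-.454,P[...,1]-.344)<.013)&(P[...,2]>.13)];print('can top z',np.percentile(b[:,2],[10,50,90]),len(b))
E
```

```text
clock: 14.95
position: [0.4565, 0.346, 0.1313]
ee_rot: [0.152, 0.838, 0.292, -0.435]
contact_force: [0.1, -0.7, -2.7]
width: 0.0319
delta_cm [0.23 0.01 0.08] dr [-0.0036 -0.0019 -0.0023] | pos [0.4565 0.346  0.1313] q [0.44 0.14 2.18 0.53 0.26 0.86] F [ 0.1 -0.7 -2.7] w 0.0319 t 14.95
can top z [0.15842559 0.16056473 0.16238733] 88
```

```bash
python3 -m creep '{"delta_pos":[[0.08,0,0.06],[0.16,0,0.11],[0.2,0,0.14],[0.25,0,0.17],[0.25,0,0.17],[0.25,0,0.17]],"dr":[[0,0,0],[0,0,0],[0,0,0],[0,0,0],[0,0,0],[0,0,0]]}'
```

```text
clock: 15.6
position: [0.4569, 0.3463, 0.1295]
ee_rot: [0.151, 0.839, 0.292, -0.434]
contact_force: [-3.0, -0.4, 5.1]
width: 0.0323
```

Contact (vertical force −2 → +5 N). Releasing, then backing straight out.

```bash
python3 -m creep '{"delta_pos":[[0,0,0],[0,0,0],[0,0,0],[0,0,0],[0,0,0],[-0.5,0,0],[-1.5,0,0],[-3,0,0],[-5,0,0],[-7,0,0]],"dr":[[0,0,0],[0,0,0],[0,0,0],[0,0,0],[0,0,0],[0,0,0],[0,0,0],[0,0,0],[0,0,0],[0,0,0]]}' 0.2
python3 -m creep '{"delta_pos":[[-3,0,0],[-7,0,0],[-10,0,0],[-10,0,0],[-10,0,0]],"dr":[[0,0,0],[0,0,0],[0,0,0],[0,0,0],[0,0,0]]}'
python3 - <<'E'
from h import *
ex,ey,ez,n,us=axes()
a=grab('scene');t=grab('top')
for im in(a,t):
    P=cloud(im);b=(np.hypot(P[...,0]-.454,P[...,1]-.344)<.04)&(P[...,2]>.145)&(P[...,2]<.175)
    q=P[b];print('can',len(q),'z',np.percentile(q[:,2],[5,50,95]),(np.percentile(q[:,:2],3,axis=0)+np.percentile(q[:,:2],97,axis=0))/2)
    B=P-FM;h=B@n;k=(h>.045)&(h<.08)&(im['pixels'].max(-1)<90)&(abs(B@us)<.03)&(abs(B@ey-.12)<.05)
    print('knob',k.sum(),np.percentile(h[k],[50,95]),'ey',np.median((B@ey)[k]))
cv2.imwrite('pics/fin.png',np.vstack([a['pixels'][0:300,100:540],t['pixels'][70:320,110:550]]))
E
```

```text
clock: 16.6
position: [0.4244, 0.3204, 0.1861]
ee_rot: [0.152, 0.838, 0.292, -0.436]
contact_force: [0.4, 0.1, -0.4]
width: 0.0515
clock: 17.1
position: [0.3798, 0.285, 0.268]
ee_rot: [0.151, 0.839, 0.292, -0.435]
contact_force: [-0.4, 0.1, -0.6]
width: 0.051
can 166 z [0.14940921 0.15846472 0.16115117] [0.45370402 0.34767849]
knob 71 [0.05356108 0.05695158] ey 0.13158433965913097
can 97 z [0.15113735 0.160949   0.166348  ] [0.45119296 0.34479864]
knob 59 [0.05743837 0.06158509] ey 0.12565998763559788
```

View pics/fin.png

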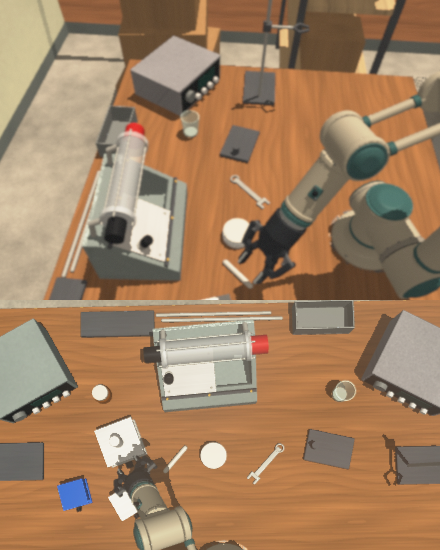

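The final view shows the canister upright near the plate's middle (117,438), the cover open with the knob at (168,378), and the loose things where they were. The gripper is clear, so I'm handing in.

```bash
python3 -c "
from rig import manip
print(manip.get_state()['contact_force'],manip.sign_off())"
```

```text
the job is handed in; nothing more can be done
[-0.25231537 -0.28106386  0.64903167] None
```

The job is done and handed in at about 17 s of robot time. I pulled the plunger, slid the cover open about 125 mm and let the plunger drop into its second hole. Then I lifted the canister out, stood it on the larger white lab jack plate, released it and backed the gripper clear.

**Plunger and cover:** the gripper came back to its home depth before release. The close wrist view then put the knob head 56 mm above the face at chamber y 0.121 (expected 0.123). The final views from the fixed cameras were coarser: 54 to 57 mm, and y 0.126 and 0.132. I did not push on the cover to test the lock.

**Canister:** its top was at z 0.158 to 0.161 (0.160 if upright on the plate). It stood about 1 to 4 mm from the plate's middle.

**Other things on the bench:** they looked unmoved in the last pictures, but I did not measure them.

**Unexpected contact:** while reaching into the well the gripper met about 7 N of sideways force, probably a finger link grazing the cover's edge. I backed out 8 mm and it was gone once the canister was gripped. That is well under the 40 N limit.

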